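# Start the dust extractor and shut its control box

## Robot

A 6-joint arm with a two-finger parallel gripper is mounted at the origin on the work surface. World frame = base frame: x ahead of the robot, y to its left, z up, the work surface at z = 0. Lengths are in m, angles in rad, forces in N, time in s.
With the tool pointing down it reaches from about 0.425 to 0.95 m from the base axis. Payload 14.7 kg.
Tool frame: the origin (TCP) lies midway between the tips of the shut fingers; the grasp point (between the pads) lies bot.grasp_offset behind it (bot.grasp_offset is the distance from the TCP to the grasp point, in m); y points along the fingers, z is the direction in which the jaws open and shut, and the axes are right-handed (so a half turn about y gives the same grasp; the last joint's range is limited). The gripper opens to 85 mm and grips with 20 to 120 N. Pads are 22 mm wide; open, the fingers measure 114 mm over their backs; the gripper's body (76 mm by 85 mm) begins 54 mm behind the grasp point. The pads swing forward as they close: fully open they stand 13 mm farther back than shut.
Start: joints at [1.073, 0.48, 1.596, -0, 1.065, -0.047], TCP at [0.283, 0.585, 0.207] pointing down, gripper open.
Joint ranges: [-2.75, 2.75], [-0.82, 2.05], [0.23, 2.67], [-1.56, 4.7], [0.09, 2.69], [-2.92, 2.92]. Speed limits (rad/s): [1.89, 1.89, 2.39, 3.01, 3.01, 3.01].

## Interface

Orientations are given as a 3x3 rotation matrix whose columns are the frame's x, y, z axes.
In Python, from cell import bot, cams gives the robot as it stands.
- The arm moves only by the tool step_arm, never from a script. Its argument "commands" is one flat list of numbers, 6 for each row, row after row: the shift along the world's x, y, z in mm, then the turn, a rotation vector about the world's x, y, z in degrees. In form: [x, y, z, ax, ay, az, x, y, z, ax, ay, az, ...]. A call has 1 to 5 rows; each row shifts and turns the commanded pose from where the row before left it; what a row does not reach is not made up. A row lasts 1/10 s, in which the tool goes at most 50 mm and 8.59 degrees, less where a joint would pass 70% of its speed; a pose out of reach is approached as far as the arm can. A call is refused whole if a number of a shift passes 50 or a number of a turn 8.59, either way. A call with a gripper value outside its range is refused whole. "fingers" is the opening, from 0 (shut) to 1 (fully open), set as the call begins (left out, the last holds). The fingers move at their own pace and stop on an object; "grip_force" is the grip in N (left out, the last holds). Time passes only in rows, so rows that do not move let the fingers close. It gives the time, the measured TCP pose, the force and the opening at its end, in the units of the state.
- bot.sense(): the state, without advancing time (a new reading comes with each control period).
- cams.camera(name): name is "scene" or "top"; returns a dict with "color" (480x640x3 uint8, blue, green, red), "depth" (480x640 float32, m along the optical axis (not along the pixel's ray), 0 where there is no reading), "fx", "fy", "cx", "cy" (pixels), "pose" (4x4, takes a point from camera to world coordinates). Camera axes: x right, y up, looking along -z (the intrinsics and any distortion apply to the point x, -y, -z); pixel columns grow to the right and rows downward; lengths in m; the calibration is good to about 2 mm. A picture is of the moment at which its call begins.
- bot.job_done(): hands the job in, once; it reports no verdict.
The state is a dict: "time": time; "qpos": joint angles; "joint_velocities": joint speeds; "joint_torque": joint torques, N m; "tool_pos": TCP position; "tool_rot": TCP orientation; "ft_force": force on the tool from outside, world axes, zero at the start; "torque": the same for the moment, N m; "gripper_width": finger opening in m.
Only numpy, scipy, OpenCV 4.12 (cv2) and the standard library are available. Lean on these libraries where they do the work, as an engineer would, in place of code of your own. Each camera call takes 0.05 s, during which the arm holds its last target.

## Task

Start the workshop's dust extractor from its control box on the bench: press the square key, then the oblong key, then the round key, each fully down and one at a time, letting each come back up before the next, and never press the triangular key. Then shut the box's hinged cover against the sawdust, so that the two shell halves meet edge to edge, and leave the other things on the bench where they are.

Things in the scene. Friction and masses are not known exactly. Their poses are not given: they have to be found in the camera images.
- control_box: Grey control box screwed to the bench; place and yaw (+-0.4 rad) vary. Lower shell 190 (x) x 160 (y) x 50 mm high, walls 6 mm, open on top, key panel inside. Origin: centre of the underside, on the bench; z up, x along the cover's hinge, y from the keys towards the hinge, which runs along the +y wall.
- panel (a point): Middle of the four spring keys on the level panel inside the box, 28 mm above the bench; axes as the box's. The keys stand in a 2 x 2 square, 64 mm between centres, on black housings 48 mm square, 8 mm thick. Which key is in which place varies. A flat dark display strip (not used) lies at the panel's +x end.
- cover (a joint): Angle (rad) of the box's hinged cover: 0 = shut, rims of both shell halves edge to edge; 1.57 = upright. It starts at 1.7 to 2.0, leaning away from the keys; stop at 2.1. The hinge is stiff: the cover (about 0.3 kg) stays where it is left, and can be pushed over by its outer face and down with 2 to 6 N near the free edge.
- cover_hinge (a point): Middle of the hinge line, 50 mm above the bench (box frame 0, 80, 50 mm). Its frame turns with the cover: x along the hinge, -y from the hinge to the cover's free edge, z out of its outer face. The cover is a shell 190 (x) x 160 (y) x 30 mm deep (z), walls 6 mm; flat outer face at z = 30 mm.
- cover_edge (a point): Middle of the cover's free edge on its outer face: 160 mm from the hinge along the cover's -y and 30 mm out. With the cover shut it lies over the box's -y wall, 80 mm above the bench.
- key_square_top (a point): Centre of the top of the square key, first to press: pale plastic, 26 x 26 mm square cap. 46 mm above the bench when up (4 mm below the box's rim); axes as the box's.
- key_square (a joint): How far the square key is pushed down (m): 0 = up, 0.006 = fully down. Spring key: 1.2 N starts it, 4 N takes it fully down, and it comes back up by itself.
- key_oblong_top (a point): Centre of the top of the oblong key, second to press: pale plastic, 40 x 15 mm bar-shaped cap (long side along the box's x). 46 mm above the bench when up (4 mm below the box's rim); axes as the box's.
- key_oblong (a joint): How far the oblong key is pushed down (m): 0 = up, 0.006 = fully down. Spring key: 1.2 N starts it, 4 N takes it fully down, and it comes back up by itself.
- key_round_top (a point): Centre of the top of the round key, third to press: pale plastic, round cap 28 mm across. 46 mm above the bench when up (4 mm below the box's rim); axes as the box's.
- key_round (a joint): How far the round key is pushed down (m): 0 = up, 0.006 = fully down. Spring key: 1.2 N starts it, 4 N takes it fully down, and it comes back up by itself.
- key_triangle_top (a point): Centre of the top of the triangle key, not to be pressed: pale plastic, three-cornered cap, 33 mm a side (do not press). 46 mm above the bench when up (4 mm below the box's rim); axes as the box's.
- key_triangle (a joint): How far the triangle key is pushed down (m): 0 = up, 0.006 = fully down. Spring key: 1.2 N starts it, 4 N takes it fully down, and it comes back up by itself.
- offcut: Bystander: wooden offcut lying flat, 160 x 70 x 36 mm. Origin: centre of its underside.
- glue: Bystander: white plastic bottle standing, 56 mm across, 140 mm high. Origin: centre of its underside.
- tape: Bystander: black tape measure standing, 70 x 35 x 62 mm. Origin: centre of its underside.
- jar: Bystander: glass jar with steel cap, 64 mm across, 75 mm high. Origin: centre of its underside.

How it is judged:
By the outcome, as a careful person would: the job done as asked, in the order asked, and still so for the second after the job is handed in, with the robot touching nothing.
It also fails if it takes over 54 s, if anything falls off the work surface, if the arm or the gripper's body presses on something with over 40 N, if the wrist force passes 120 N, or if a joint passes its speed limit or range.

## Working session

There is one attempt and no reset: what is moved stays moved. The work goes in short steps, Python scripts to look and compute and a tool call to move; the robot and the scene stay as the last step left them, time stands still between calls to the robot, and variables do not carry over. Pictures are saved under pics/ and viewed, and the job is handed in when it is done.

Besides the shell and the picture viewer there is one more tool, called after "Call:" by a JSON object that holds its "op" and its "data". step_arm: Moves the arm, as the interface text tells. Its arguments: {"type":"object","properties":{"commands":{"type":"array","items":{"type":"number"}},"fingers":{"type":"number"},"grip_force":{"type":"number"}},"required":["commands"]}

```bash
mkdir -p pics; ls; python3 - <<'E'
from cell import bot,cams
import cv2,numpy as np,pickle
s=bot.sense();print(s, bot.grasp_offset)
d={}
for n in("scene","top"):
    c=cams.camera(n);d[n]=c;cv2.imwrite(f"pics/{n}0.png",c["color"]);print(n,c["fx"],c["fy"],c["cx"],c["cy"],c["pose"],c.keys())
pickle.dump(d,open("c0.pkl","wb"))
E
```

```text
pics
{'time': 0.0, 'qpos': array([ 1.07338247e+00,  4.80878944e-01,  1.59686980e+00, -1.27022441e-05,
        1.06511116e+00, -4.66426148e-02]), 'joint_velocities': array([-0.00062365, -0.00040614, -0.00165538, -0.00077652, -0.0002202 ,
       -0.00159443]), 'joint_torque': array([ 3.43700420e-03, -9.50644970e+01, -4.30175400e+01,  4.51670339e-04,
        1.20476927e-02,  1.08143113e-04]), 'tool_pos': array([0.28297352, 0.58467081, 0.20604337]), 'tool_rot': array([[ 9.00114039e-01, -5.94907426e-04,  4.35653948e-01],
       [-4.35654351e-01, -1.11898522e-03,  9.00113345e-01],
       [-4.79937839e-05, -9.99999197e-01, -1.26638832e-03]]), 'ft_force': array([ 0.61350482, -0.08562611,  0.54141745]), 'torque': array([ 0.01498198,  0.056432  , -0.0585746 ]), 'gripper_width': 0.08552063363585699} 0.0187
scene 480.3100661267096 480.3100661267096 317.41345552196276 236.9913366962895 [[ 0.85492767 -0.42877379  0.29197896  0.86619468]
 [ 0.5185431   0.72215583 -0.45782529 -0.519666  ]
 [-0.01455083  0.54281119  0.8397287   1.03174343]
 [ 0.          0.          0.          1.        ]] dict_keys(['color', 'depth', 'fx', 'fy', 'cx', 'cy', 'pose'])
top 443.98917504770213 443.98917504770213 319.08037432451954 244.86935695043076 [[ 0.01596778  0.99182382 -0.12661174  0.39086674]
 [-0.99941534  0.01966079  0.02797214 -0.00118695]
 [ 0.03023272  0.12609106  0.99155788  1.01141216]
 [ 0.          0.          0.          1.        ]] dict_keys(['color', 'depth', 'fx', 'fy', 'cx', 'cy', 'pose'])
```

View pics/scene0.png

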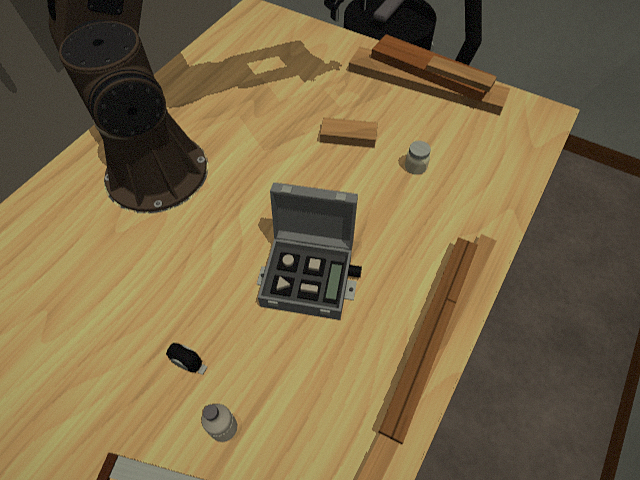

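View pics/top0.png

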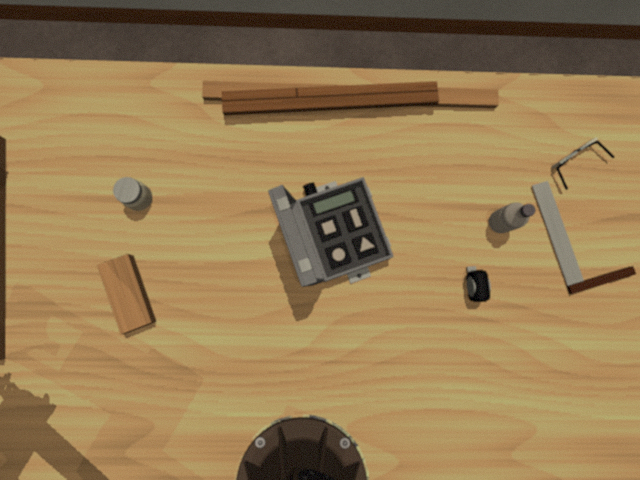

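The scene view shows round (288,261), square (315,265), triangle (283,285) and oblong (310,288). In the top view they are round (339,255), square (329,228), triangle (367,245) and oblong (356,218). The cover leans back towards world +y. Next I measure.

```bash
cat > h.py <<'E'
import numpy as np,cv2
def ray(c,u,v):
    d=np.array([(u-c["cx"])/c["fx"],-(v-c["cy"])/c["fy"],-1.]);P=c["pose"];return P[:3,3],P[:3,:3]@d
def onz(c,u,v,z):
    o,d=ray(c,u,v);return o+d*(z-o[2])/d[2]
def proj(c,p):
    P=c["pose"];q=P[:3,:3].T@(np.asarray(p)-P[:3,3]);return c["cx"]+c["fx"]*q[0]/-q[2], c["cy"]-c["fy"]*q[1]/-q[2]
E
python3 - <<'E'
import pickle,cv2,numpy as np
from h import *
d=pickle.load(open("c0.pkl","rb"))
G={"scene":dict(round=(288,261),square=(315,265),tri=(283,285),oblong=(310,288)),"top":dict(round=(339,255),square=(329,228),tri=(367,245),oblong=(356,218))}
for n,c in d.items():
    g=cv2.cvtColor(c["color"],cv2.COLOR_BGR2GRAY)
    K={}
    for k,(u,v) in G[n].items():
        w=g[v-10:v+11,u-10:u+11]; t,m=cv2.threshold(w,0,255,cv2.THRESH_OTSU)
        nn,l,st,ce=cv2.connectedComponentsWithStats(m)
        i=l[10,10];a=ce[i]+[u-10,v-10];K[k]=onz(c,*a,.046);print(n,k,t,st[i],a.round(1),K[k].round(4),onz(c,u,v,.046)[:2].round(3))
    ce=sum(K.values())/4;print(n,"panel",ce)
    for a,b in(("round","square"),("tri","oblong")):
        w=K[b]-K[a];print(np.linalg.norm(w),np.arctan2(w[1],w[0]))
    for a,b in(("tri","round"),("oblong","square")):
        w=K[b]-K[a];print(np.linalg.norm(w),np.arctan2(-w[0],w[1]))
    x,y=(250,170) if n=="scene" else (250,160)
    cv2.imwrite(f"pics/{n}_z.png",cv2.resize(c["color"][y:y+150,x:x+160],None,fx=4,fy=4,interpolation=cv2.INTER_CUBIC)[:600])
E
```

```text
scene round 82.0 [ 5  3 11 11 93] [287.8 259.3] [ 0.4956 -0.0721  0.046 ] [ 0.499 -0.076]
scene square 82.0 [  4   3  12  12 105] [314.2 263.3] [ 0.5554 -0.0494  0.046 ] [ 0.559 -0.052]
scene tri 78.0 [ 4  1 13 13 92] [281.8 282.7] [ 0.5179 -0.1314  0.046 ] [ 0.524 -0.135]
scene oblong 83.0 [  1   5  17   9 105] [308.9 287.2] [ 0.5777 -0.1093  0.046 ] [ 0.581 -0.11 ]
scene panel [ 0.5366617  -0.09055454  0.046     ]
0.06396825491566155 0.3629853132630061
0.06369411640723259 0.3546589938176723
0.0633922816602425 0.359421866968399
0.0639241836494216 0.3551284111108142
top round 85.0 [  3   3  13  13 134] [338.2 254.1] [ 0.4946 -0.0705  0.046 ] [ 0.493 -0.072]
top square 88.0 [  3   2  14  14 140] [328.4 226.8] [ 0.5548 -0.0483  0.046 ] [ 0.552 -0.05 ]
top tri 82.0 [  3   2  14  15 113] [365.5 244.4] [ 0.5171 -0.1305  0.046 ] [ 0.516 -0.134]
top oblong 84.0 [  4   1  12  18 127] [355.4 217.4] [ 0.5771 -0.108   0.046 ] [ 0.576 -0.109]
top panel [ 0.53589543 -0.08934431  0.046     ]
0.06413088165550043 0.3533835292066402
0.06406171546452939 0.36009747102259687
0.06409245400506441 0.3592170159214791
0.06366198244736616 0.35814730584150506
```

View pics/scene_z.png

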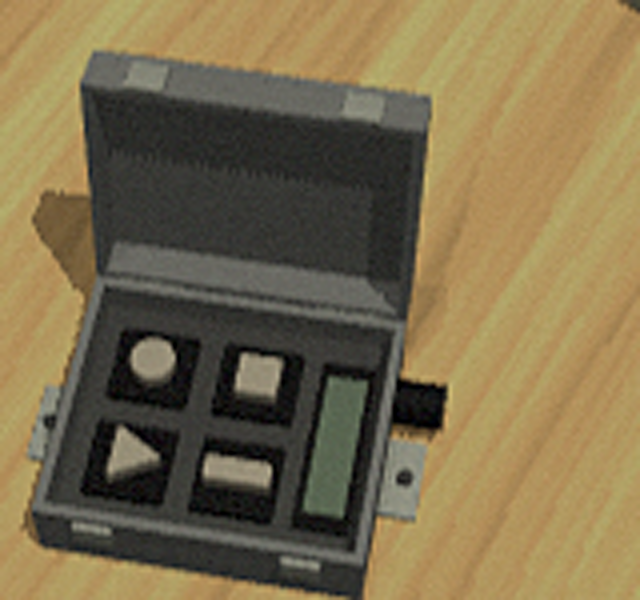

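View pics/top_z.png

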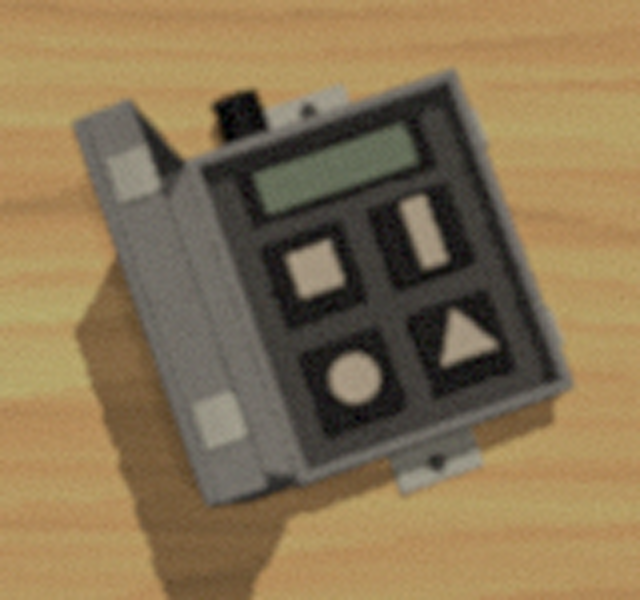

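```bash
python3 - <<'E'
import pickle,numpy as np
from h import *
d=pickle.load(open("c0.pkl","rb"))
yaw=.358;X=np.array([np.cos(yaw),np.sin(yaw),0]);Y=np.array([-X[1],X[0],0])
Zt=lambda u,v:(250+u/4-.4,160+v/4-.4); Zs=lambda u,v:(250+u/4-.4,170+v/4-.4)
pan=np.array([.5363,-.09,0])
bx=lambda p:np.array([(p-pan)@X,(p-pan)@Y,p[2]]).round(4)
for nm,c,f,pts in(("top",d["top"],Zt,[(570,382),(455,72),(200,163),(300,480)]),("scene",d["scene"],Zs,[(38,515),(362,555),(402,325),(97,280)])):
    for p in pts: print(nm,p,bx(onz(c,*f(*p),.05)))
def tri(a,b):
    o1,d1=ray(d["top"],*Zt(*a));o2,d2=ray(d["scene"],*Zs(*b))
    s=np.linalg.lstsq(np.c_[d1,-d2],o2-o1,rcond=None)[0];p,q=o1+s[0]*d1,o2+s[1]*d2
    return bx((p+q)/2),np.linalg.norm(p-q).round(4)
print("outer",tri((75,122),(430,95)),tri((210,503),(93,52)))
print("rim",tri((130,102),(428,130)),tri((265,480),(82,88)))
E
```

```text
top (570, 382) [-0.0739 -0.0775  0.05  ]
top (455, 72) [ 0.1103 -0.0784  0.05  ]
top (200, 163) [0.1081 0.0731 0.05  ]
top (300, 480) [-0.0749  0.0799  0.05  ]
scene (38, 515) [-0.0724 -0.082   0.05  ]
scene (362, 555) [ 0.1109 -0.0735  0.05  ]
scene (402, 325) [0.1104 0.078  0.05  ]
scene (97, 280) [-0.0765  0.0768  0.05  ]
outer (array([0.1111, 0.1312, 0.205 ]), np.float64(0.0)) (array([-0.0766,  0.1302,  0.2031]), np.float64(0.0015))
rim (array([0.1123, 0.1047, 0.2077]), np.float64(0.0027)) (array([-0.0756,  0.1031,  0.2051]), np.float64(0.0024))
```

Call:
{"op": "step_arm", "data": {"commands": [0,0,40,0,0,-8.5,0,-10,40,0,0,-8.5,10,-40,40,0,0,-8.5,20,-45,30,0,0,-8.5,20,-45,0,0,0,-8.5], "fingers": 0}}

```text
time: 0.6
tool_pos: [0.3301, 0.4566, 0.3509]
tool_rot: [[0.365, 0.003, 0.931], [-0.931, 0.004, 0.365], [-0.003, -1.0, 0.005]]
ft_force: [1.3, 0.1, -0.1]
gripper_width: 0.0121
```

Call:
{"op": "step_arm", "data": {"commands": [20,-45,0,0,0,-0.9,20,-45,0,0,0,0,20,-45,0,0,0,0,20,-45,0,0,0,0,20,-45,0,0,0,0], "fingers": 0}}

```text
time: 1.1
tool_pos: [0.4294, 0.2293, 0.3475]
tool_rot: [[0.355, -0.0, 0.935], [-0.935, -0.0, 0.355], [0.0, -1.0, -0.0]]
ft_force: [0.7, -0.0, -0.2]
gripper_width: -0.0
```

Call:
{"op": "step_arm", "data": {"commands": [25,-45,0,0,0,0,25,-45,0,0,0,0,25,-45,0,0,0,0,25,-45,0,0,0,0,20,-45,0,0,0,0]}}

```text
time: 1.6
tool_pos: [0.5471, 0.0094, 0.3473]
tool_rot: [[0.354, -0.0, 0.935], [-0.935, 0.0, 0.354], [-0.0, -1.0, -0.0]]
ft_force: [-0.0, 0.9, 0.5]
gripper_width: -0.0002
```

Call:
{"op": "step_arm", "data": {"commands": [0,0,0,0,0,0,0,0,0,0,0,0]}}

```text
time: 1.8
tool_pos: [0.5463, 0.0104, 0.3469]
tool_rot: [[0.352, -0.001, 0.936], [-0.936, 0.0, 0.352], [-0.001, -1.0, -0.001]]
ft_force: [-0.4, -0.4, 0.2]
gripper_width: -0.0
```

Call:
{"op": "step_arm", "data": {"commands": [5,-30,0,0,0,0,4,-29,-20,0,0,0,0,0,-45,0,0,0,0,0,-45,0,0,0,0,0,-40,0,0,0]}}

```text
time: 2.3
tool_pos: [0.5544, -0.0462, 0.1959]
tool_rot: [[0.356, -0.0, 0.935], [-0.935, 0.0, 0.356], [-0.0, -1.0, -0.0]]
ft_force: [0.5, 0.6, 0.7]
gripper_width: 0.0002
```

Call:
{"op": "step_arm", "data": {"commands": [0,0,-40,0,0,0,0,0,-40,0,0,0,0,0,-30,0,0,0,0,0,0,0,0,0,0,0,0,0,0,0]}}

```text
time: 2.8
tool_pos: [0.5552, -0.0466, 0.0881]
tool_rot: [[0.356, -0.001, 0.935], [-0.935, 0.0, 0.356], [-0.0, -1.0, -0.001]]
ft_force: [-0.0, 0.0, 0.2]
gripper_width: 0.0002
```

```bash
python3 - <<'E'
from cell import bot,cams
import cv2,numpy as np
print(bot.sense()["tool_pos"],bot.sense()["ft_force"])
a=cams.camera("scene")["color"][170:320,250:380];b=cams.camera("top")["color"][160:310,260:390]
cv2.imwrite("pics/p1.png",cv2.resize(np.hstack([a,b]),None,fx=3,fy=3,interpolation=cv2.INTER_CUBIC))
E
```

```text
[ 0.55518745 -0.04657398  0.0880665 ] [-0.01282722  0.03372542  0.16492141]
```

View pics/p1.png

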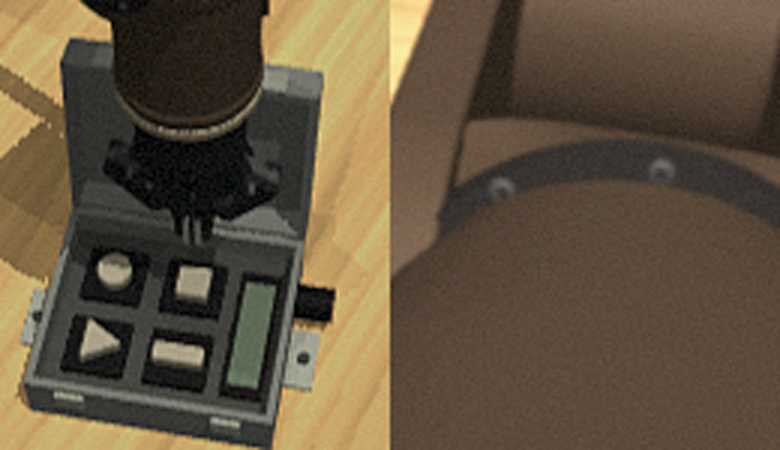

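The scene view shows the closed fingertips at about (190,230), above the square key at (190,280), clear of the cover.

Call:
{"op": "step_arm", "data": {"commands": [0,-3,-20,0,0,0,0,0,-16,0,0,0,0,0,0,0,0,0,0,0,0,0,0,0]}}

```text
time: 3.3
tool_pos: [0.5561, -0.0506, 0.0529]
tool_rot: [[0.355, 0.001, 0.935], [-0.935, -0.0, 0.355], [0.001, -1.0, 0.001]]
ft_force: [0.6, -0.2, 0.4]
gripper_width: 0.0
```

Call:
{"op": "step_arm", "data": {"commands": [0,0,-3,0,0,0,0,0,-3,0,0,0,0,0,-3,0,0,0,0,0,0,0,0,0]}}

```text
time: 3.7
tool_pos: [0.5552, -0.0506, 0.0423]
tool_rot: [[0.355, -0.0, 0.935], [-0.935, 0.0, 0.355], [-0.0, -1.0, -0.0]]
ft_force: [-0.4, 1.0, -0.3]
gripper_width: 0.0004
```

Call:
{"op": "step_arm", "data": {"commands": [0,0,-1.5,0,0,0,0,0,0,0,0,0]}}

```text
time: 3.9
tool_pos: [0.5553, -0.0506, 0.0409]
tool_rot: [[0.355, -0.0, 0.935], [-0.935, 0.0, 0.355], [-0.0, -1.0, -0.0]]
ft_force: [-0.2, 0.0, -0.1]
gripper_width: -0.0
```

```bash
cat > look.py <<'E'
from cell import bot,cams
import cv2,numpy as np,sys
s=bot.sense();print(s["time"],s["tool_pos"].round(4),s["ft_force"].round(2))
a=cams.camera("scene")["color"][170:320,230:380]
cv2.imwrite(sys.argv[1],cv2.resize(a,None,fx=4,fy=4,interpolation=cv2.INTER_CUBIC))
E
python3 look.py pics/p2.png
```

```text
3.9 [ 0.5553 -0.0506  0.0409] [-0.21  0.01 -0.14]
```

View pics/p2.png

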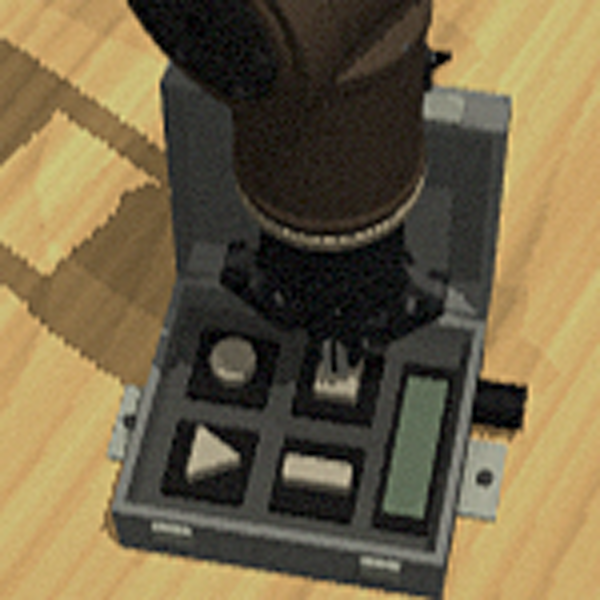

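The fingertips stand over the square key at about (337,365). There is no contact force yet, so I go on down in small steps.

Call:
{"op": "step_arm", "data": {"commands": [0,0,-1.5,0,0,0,0,0,0,0,0,0]}}

```text
time: 4.15
tool_pos: [0.5553, -0.0506, 0.0394]
tool_rot: [[0.355, -0.0, 0.935], [-0.935, 0.0, 0.355], [-0.0, -1.0, -0.0]]
ft_force: [0.7, -0.6, -0.3]
gripper_width: 0.0003
```

Call:
{"op": "step_arm", "data": {"commands": [0,0,-1.5,0,0,0,0,0,0,0,0,0]}}

```text
time: 4.35
tool_pos: [0.5552, -0.0506, 0.0378]
tool_rot: [[0.355, -0.0, 0.935], [-0.935, 0.0, 0.355], [-0.0, -1.0, -0.0]]
ft_force: [-0.6, 0.1, 0.2]
gripper_width: 0.0001
```

```bash
python3 - <<'E'
from cell import bot,cams
import cv2,numpy as np
from h import *
c=cams.camera("scene");print(bot.sense()["ft_force"].round(2),bot.sense()["joint_torque"].round(1))
for z in(.038,.05,.08): print(z,proj(c,[.5552,-.0506,z]))
cv2.imwrite("pics/p3.png",cv2.resize(c["color"][240:290,280:350],None,fx=10,fy=10,interpolation=cv2.INTER_CUBIC))
P=c["pose"];D=c["depth"]
np.set_printoptions(linewidth=220)
v,u=np.mgrid[250:275,304:328:2];d=D[v,u]
q=np.stack([(u-c["cx"])/c["fx"]*d,-(v-c["cy"])/c["fy"]*d,-d],-1)@P[:3,:3].T+P[:3,3]
print((q[...,2]*1000).round().astype(int))
E
```

```text
[0.01 0.06 0.8 ] [ -0.  -88.  -26.4  -0.   -0.    0. ]
0.038 (np.float64(313.9640627197138), np.float64(265.3583720058366))
0.05 (np.float64(313.859079930472), np.float64(262.842544793338))
0.08 (np.float64(313.5882442257086), np.float64(256.35218726825315))
[[116 132 135 134 110  98 136 138 118 119 120 120]
 [115 117 121 127 112 134 130 133 116 118 119 129]
 [ 31 106 114 117 114 117 129 132 116 116 124 125]
 [ 27  27 112 107 112 115 116 121 112 117 118 123]
 [ 30  27 109 108  99 110 112 115 106 114 116 118]
 [ 32  27  93 108 102 107 111 111  84 115 118 111]
 [ 29  29  91  89  98 100 105 105  83  30 107 112]
 [ 28  37  81  86  98  96  93  90  77  28  26  28]
 [ 31  36  82  80  88  93  89  86  37  39  39  28]
 [ 32  33  76  76  85  88  84  81  45  38  39  27]
 [ 27  40  39  71  82  84  80  79  46  38  34  29]
 [ 29  39  37  47  73  78  79  71  46  37  38  29]
 [ 29  36  37  50  73  71  73  48  41  35  35  27]
 [ 28  37  33  47  47  68  71  45  38  39  35  29]
 [ 33  36  36  45  47  46  46  45  33  37  36  29]
 [ 33  35  36  45  46  44  47  47  39  36  35  30]
 [ 34  37  45  50  48  47  45  46  39  35  37  28]
 [ 36  34  43  45  46  46  48  42  37  38  36  29]
 [ 36  37  36  40  41  44  43  47  38  38  29  29]
 [ 38  39  37  37  37  39  40  39  34  36  30  28]
 [ 35  33  39  39  38  35  38  36  35  37  30  30]
 [ 35  37  34  34  35  38  37  38  37  37  29  28]
 [ 34  34  37  34  36  35  36  35  35  37  23  26]
 [ 32  35  31  36  33  36  38  37  38  36  30  31]
 [ 32  26  30  34  33  33  34  36  35  37  30  30]]
```

View pics/p3.png

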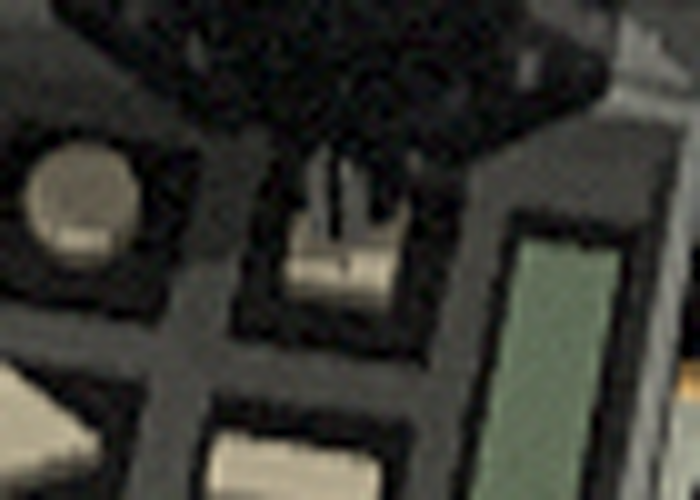

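The picture shows the fingertips ending at about (313,264). Depth puts them near z = 0.07 with the key still up, so I check where the tips really are.

```bash
python3 - <<'E'
from cell import bot,cams
import cv2,numpy as np
from h import *
c=cams.camera("scene")
P=c["pose"];D=c["depth"]
for u in(311,312,313,314,315,316,317):
  for v in range(258,268):
    d=D[v,u];q=P[:3,:3]@[(u-c["cx"])/c["fx"]*d,-(v-c["cy"])/c["fy"]*d,-d]+P[:3,3]
    print(u,v,(q*1000).round().astype(int),end=' ')
  print()
s=bot.sense();print(s["qpos"],s["tool_pos"],s["time"])
E
```

```text
311 258 [ 866 -520 1032] 311 259 [556 -63  86] 311 260 [555 -62  80] 311 261 [556 -63  77] 311 262 [555 -62  71] 311 263 [549 -53  47] 311 264 [550 -55  47] 311 265 [552 -59  49] 311 266 [553 -59  46] 311 267 [554 -62  46] 
312 258 [557 -60  88] 312 259 [557 -60  83] 312 260 [557 -61  80] 312 261 [556 -59  73] 312 262 [557 -61  71] 312 263 [551 -52  47] 312 264 [551 -53  44] 312 265 [553 -56  47] 312 266 [554 -57  44] 312 267 [556 -60  46] 
313 258 [560 -60  90] 313 259 [561 -62  89] 313 260 [559 -59  79] 313 261 [560 -61  79] 313 262 [559 -60  72] 313 263 [560 -61  69] 313 264 [554 -52  45] 313 265 [555 -55  46] 313 266 [557 -57  47] 313 267 [558 -60  47] 
314 258 [563 -61  94] 314 259 [562 -60  89] 314 260 [561 -59  80] 314 261 [563 -61  82] 314 262 [561 -59  71] 314 263 [561 -59  68] 314 264 [557 -53  49] 314 265 [557 -53  46] 314 266 [559 -56  47] 314 267 [560 -57  44] 
315 258 [564 -58  91] 315 259 [564 -59  89] 315 260 [564 -58  82] 315 261 [564 -59  80] 315 262 [563 -58  72] 315 263 [562 -57  65] 315 264 [558 -51  47] 315 265 [560 -54  49] 315 266 [561 -55  47] 315 267 [565 -61  54] 
316 258 [566 -57  92] 316 259 [565 -56  84] 316 260 [566 -57  82] 316 261 [566 -57  78] 316 262 [566 -57  73] 316 263 [566 -58  70] 316 264 [560 -48  45] 316 265 [561 -50  45] 316 266 [563 -54  47] 316 267 [564 -55  46] 
317 258 [566 -53  85] 317 259 [566 -54  82] 317 260 [566 -53  77] 317 261 [566 -53  72] 317 262 [560 -44  47] 317 263 [561 -46  47] 317 264 [563 -49  48] 317 265 [564 -51  49] 317 266 [565 -53  48] 317 267 [567 -56  48] 
[-1.45172087e-01  5.80452183e-01  1.94773775e+00  1.54279887e-05
  6.13533587e-01 -5.07762228e-01] [ 0.55529937 -0.05055942  0.03795827] 4.45
```

Depth points on the finger's front face end near z = 0.067 at the right x and y. The key's top still reads 46 mm, so the real tips are about 28 mm above the reported TCP. I go down slowly by force.

Call:
{"op": "step_arm", "data": {"commands": [0,0,-4,0,0,0,0,0,-4,0,0,0,0,0,0,0,0,0]}}

```text
time: 4.75
tool_pos: [0.5549, -0.0506, 0.0293]
tool_rot: [[0.355, -0.001, 0.935], [-0.935, 0.0, 0.355], [-0.0, -1.0, -0.001]]
ft_force: [0.2, -1.3, 0.2]
gripper_width: -0.0002
```

```bash
cat > tip.py <<'E'
from cell import bot,cams
import cv2,numpy as np,sys
s=bot.sense();c=cams.camera("scene");P=c["pose"];D=c["depth"]
v,u=np.mgrid[0:480,0:640];d=D
q=np.stack([(u-c["cx"])/c["fx"]*d,-(v-c["cy"])/c["fy"]*d,-d],-1)@P[:3,:3].T+P[:3,3]
t=s["tool_pos"];m=(np.hypot(q[...,0]-t[0],q[...,1]-t[1])<.022)&(d>0)
z=np.sort(q[...,2][m]*1000)
print(s["time"],t.round(4),s["ft_force"].round(2));print(np.histogram(z,bins=np.arange(24,120,4)))
cv2.imwrite(sys.argv[1],cv2.resize(c["color"][235:295,270:350],None,fx=8,fy=8,interpolation=cv2.INTER_CUBIC))
E
python3 tip.py pics/p4.png
```

```text
4.75 [ 0.5549 -0.0506  0.0293] [ 0.19 -1.3   0.18]
(array([ 3,  7, 44, 69, 16, 35,  6,  0,  2,  8, 14, 10,  8, 13,  7,  8, 10,
       12, 16, 21, 15, 22,  3]), array([ 24,  28,  32,  36,  40,  44,  48,  52,  56,  60,  64,  68,  72,
        76,  80,  84,  88,  92,  96, 100, 104, 108, 112, 116]))
```

View pics/p4.png

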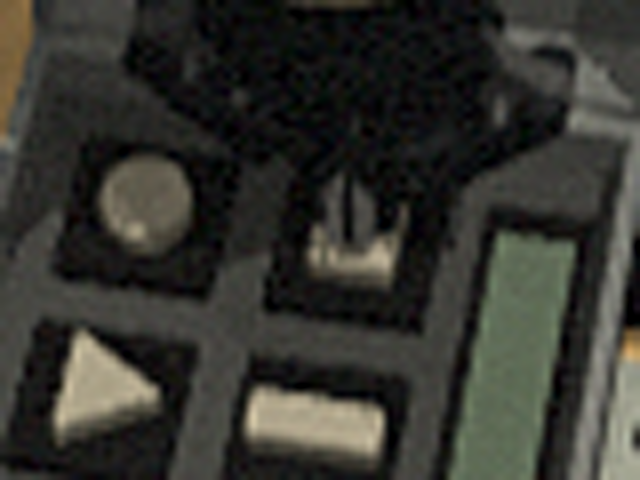

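Tips are now at about (313,265) px, z ≈ 0.058, still above the key.

Call:
{"op": "step_arm", "data": {"commands": [0,0,-3,0,0,0,0,0,-3,0,0,0,0,0,0,0,0,0]}}

```text
time: 5.1
tool_pos: [0.5551, -0.0506, 0.0236]
tool_rot: [[0.355, -0.001, 0.935], [-0.935, 0.0, 0.355], [-0.0, -1.0, -0.001]]
ft_force: [1.1, 0.4, -0.1]
gripper_width: 0.0004
```

Call:
{"op": "step_arm", "data": {"commands": [0,0,-2,0,0,0,0,0,0,0,0,0]}}

```text
time: 5.3
tool_pos: [0.5552, -0.0506, 0.0218]
tool_rot: [[0.355, -0.0, 0.935], [-0.935, 0.0, 0.355], [-0.0, -1.0, -0.0]]
ft_force: [0.1, -0.8, -0.4]
gripper_width: -0.0002
```

Call:
{"op": "step_arm", "data": {"commands": [0,0,-2,0,0,0,0,0,0,0,0,0]}}

```text
time: 5.5
tool_pos: [0.5554, -0.0506, 0.0199]
tool_rot: [[0.355, 0.0, 0.935], [-0.935, -0.0, 0.355], [0.0, -1.0, 0.0]]
ft_force: [-0.4, 0.3, 1.1]
gripper_width: -0.0002
```

```bash
python3 tip.py pics/p5.png
```

```text
5.5 [ 0.5554 -0.0506  0.0199] [-0.41  0.28  1.14]
(array([ 3,  5, 43, 68, 16, 17,  0,  8, 16,  9,  9, 13,  9,  8, 10,  8, 16,
       25, 24, 11,  0,  4,  9]), array([ 24,  28,  32,  36,  40,  44,  48,  52,  56,  60,  64,  68,  72,
        76,  80,  84,  88,  92,  96, 100, 104, 108, 112, 116]))
```

View pics/p5.png

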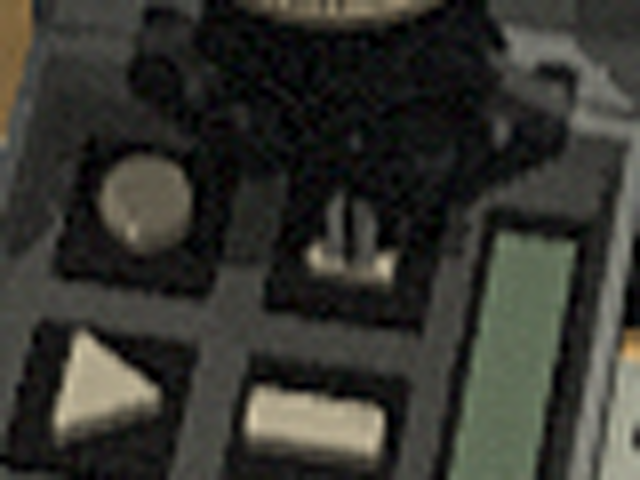

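The tips are almost on the cap, which still reads about 46 mm. I keep going.

Call:
{"op": "step_arm", "data": {"commands": [0,0,-2,0,0,0,0,0,0,0,0,0]}}

```text
time: 5.75
tool_pos: [0.5554, -0.0506, 0.0179]
tool_rot: [[0.355, 0.0, 0.935], [-0.935, -0.0, 0.355], [0.0, -1.0, 0.0]]
ft_force: [-0.0, -0.9, 2.5]
gripper_width: -0.0002
```

Call:
{"op": "step_arm", "data": {"commands": [0,0,-2,0,0,0,0,0,0,0,0,0]}}

```text
time: 5.95
tool_pos: [0.5554, -0.0506, 0.0159]
tool_rot: [[0.355, 0.0, 0.935], [-0.935, -0.0, 0.355], [0.0, -1.0, 0.0]]
ft_force: [0.5, -0.6, 3.3]
gripper_width: -0.0001
```

Call:
{"op": "step_arm", "data": {"commands": [0,0,-2,0,0,0,0,0,0,0,0,0]}}

```text
time: 6.15
tool_pos: [0.5556, -0.0506, 0.015]
tool_rot: [[0.355, 0.001, 0.935], [-0.935, -0.0, 0.355], [0.0, -1.0, 0.001]]
ft_force: [-4.6, 0.8, 25.6]
gripper_width: 0.0002
```

The square key is fully down: 3.3 N, then a hard stop at reported z 0.015, so the tip offset is 25 mm. I lift and move to the oblong key.

Call:
{"op": "step_arm", "data": {"commands": [0,0,15,0,0,0,0,0,15,0,0,0,11,-29,0,0,0,0,11,-29,0,0,0,0,0,0,0,0,0,0]}}

```text
time: 6.65
tool_pos: [0.5791, -0.1115, 0.0442]
tool_rot: [[0.353, 0.002, 0.936], [-0.936, -0.001, 0.353], [0.002, -1.0, 0.002]]
ft_force: [0.5, -0.2, -0.1]
gripper_width: 0.0
```

Call:
{"op": "step_arm", "data": {"commands": [0,0,0,0,0,0,0,0,0,0,0,0]}}

```text
time: 6.85
tool_pos: [0.5766, -0.108, 0.0437]
tool_rot: [[0.355, -0.001, 0.935], [-0.935, 0.0, 0.355], [-0.001, -1.0, -0.001]]
ft_force: [-0.2, 0.5, 0.3]
gripper_width: -0.0002
```

```bash
python3 tip.py pics/p6.png
```

```text
6.85 [ 0.5766 -0.108   0.0437] [-0.23  0.51  0.33]
(array([ 0,  1, 36, 71, 26, 60, 19,  1,  0,  0,  0,  2,  3, 11,  7, 14, 10,
       12,  9,  8, 12,  8, 18]), array([ 24,  28,  32,  36,  40,  44,  48,  52,  56,  60,  64,  68,  72,
        76,  80,  84,  88,  92,  96, 100, 104, 108, 112, 116]))
```

View pics/p6.png

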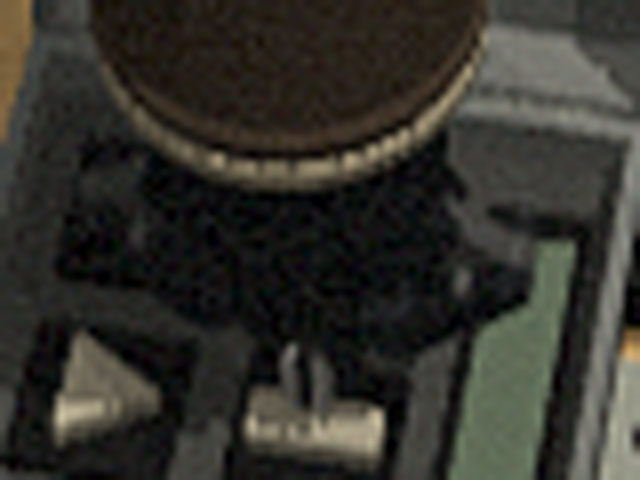

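The tips stand over the oblong key at about (310,400). I press it.

Call:
{"op": "step_arm", "data": {"commands": [0,0,-10,0,0,0,0,0,-10,0,0,0,0,0,-4,0,0,0,0,0,-3,0,0,0,0,0,0,0,0,0]}}

```text
time: 7.4
tool_pos: [0.5768, -0.1083, 0.0165]
tool_rot: [[0.355, -0.001, 0.935], [-0.935, 0.0, 0.355], [-0.001, -1.0, -0.001]]
ft_force: [-2.3, 2.3, 3.5]
gripper_width: 0.0002
```

Call:
{"op": "step_arm", "data": {"commands": [0,0,-1.5,0,0,0,0,0,0,0,0,0]}}

```text
time: 7.6
tool_pos: [0.5773, -0.1086, 0.0156]
tool_rot: [[0.355, -0.0, 0.935], [-0.935, 0.0, 0.355], [-0.0, -1.0, -0.0]]
ft_force: [-1.6, 1.5, 4.1]
gripper_width: 0.0002
```

Call:
{"op": "step_arm", "data": {"commands": [0,0,-1.5,0,0,0,0,0,0,0,0,0]}}

```text
time: 7.8
tool_pos: [0.5775, -0.1086, 0.0151]
tool_rot: [[0.355, 0.0, 0.935], [-0.935, -0.0, 0.355], [0.0, -1.0, 0.0]]
ft_force: [-7.4, 3.0, 20.9]
gripper_width: -0.0001
```

The oblong key is fully down (21 N against the stop). Next is the round key.

Call:
{"op": "step_arm", "data": {"commands": [0,0,17,0,0,0,0,0,15,0,0,0,-27,12,0,0,0,0,-27,12,0,0,0,0,-28,12,0,0,0,0]}}

```text
time: 8.3
tool_pos: [0.495, -0.0725, 0.0467]
tool_rot: [[0.354, 0.002, 0.935], [-0.935, -0.0, 0.354], [0.001, -1.0, 0.001]]
ft_force: [0.9, 0.9, -0.0]
gripper_width: -0.0001
```

Call:
{"op": "step_arm", "data": {"commands": [0,0,0,0,0,0,0,0,0,0,0,0,0,0,0,0,0,0]}}

```text
time: 8.6
tool_pos: [0.4968, -0.073, 0.0465]
tool_rot: [[0.355, 0.002, 0.935], [-0.935, -0.0, 0.355], [0.001, -1.0, 0.002]]
ft_force: [0.6, -0.7, 0.4]
gripper_width: -0.0002
```

```bash
python3 tip.py pics/p7.png
```

```text
8.6 [ 0.4968 -0.073   0.0465] [ 0.55 -0.69  0.4 ]
(array([ 3,  5, 52, 79, 16, 53, 11,  0,  0,  0,  0,  0,  3,  6, 11, 10, 10,
       12, 11,  8, 12,  6, 13]), array([ 24,  28,  32,  36,  40,  44,  48,  52,  56,  60,  64,  68,  72,
        76,  80,  84,  88,  92,  96, 100, 104, 108, 112, 116]))
```

View pics/p7.png

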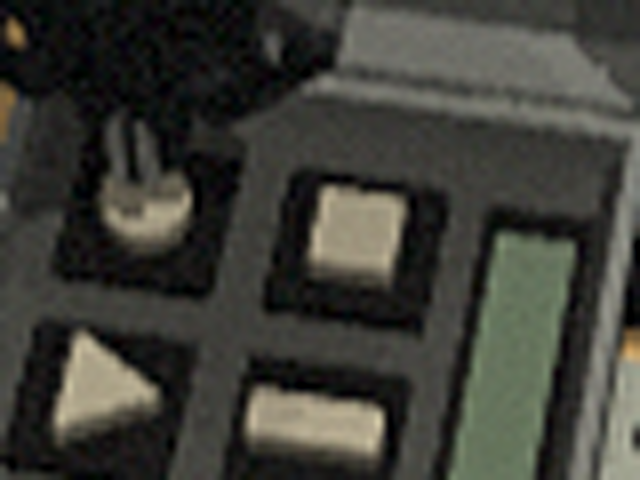

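The tips are over the round key at about (145,190), and the square and oblong keys are back up. I press it.

Call:
{"op": "step_arm", "data": {"commands": [-1,1,-10,0,0,0,0,0,-10,0,0,0,0,0,-6,0,0,0,0,0,-4,0,0,0,0,0,0,0,0,0]}}

```text
time: 9.15
tool_pos: [0.4941, -0.0716, 0.0155]
tool_rot: [[0.355, -0.001, 0.935], [-0.935, 0.0, 0.355], [-0.001, -1.0, -0.001]]
ft_force: [-1.3, 0.3, 4.4]
gripper_width: -0.0001
```

Call:
{"op": "step_arm", "data": {"commands": [0,0,-1.5,0,0,0,0,0,0,0,0,0]}}

```text
time: 9.35
tool_pos: [0.4942, -0.0716, 0.015]
tool_rot: [[0.355, -0.0, 0.935], [-0.935, 0.0, 0.355], [-0.0, -1.0, -0.0]]
ft_force: [-6.3, 0.4, 26.7]
gripper_width: -0.0001
```

The round key is fully down (27 N). I lift over the cover and go behind it.

Call:
{"op": "step_arm", "data": {"commands": [0,0,40,0,0,0,0,0,50,0,0,0,0,0,50,0,0,0,0,0,50,0,0,0,0,0,50,0,0,0]}}

```text
time: 9.85
tool_pos: [0.4938, -0.0715, 0.2564]
tool_rot: [[0.355, -0.0, 0.935], [-0.935, 0.0, 0.355], [-0.0, -1.0, -0.0]]
ft_force: [2.6, -0.1, -1.2]
gripper_width: -0.0002
```

Call:
{"op": "step_arm", "data": {"commands": [0,10,30,0,0,0,0,30,0,0,0,0,0,40,0,0,0,0,-2,40,0,0,0,0,-3,36,0,0,0,0]}}

```text
time: 10.35
tool_pos: [0.4891, 0.086, 0.2843]
tool_rot: [[0.354, -0.0, 0.935], [-0.935, 0.0, 0.354], [-0.0, -1.0, -0.0]]
ft_force: [0.6, 0.2, -0.2]
gripper_width: -0.0
```

Call:
{"op": "step_arm", "data": {"commands": [0,0,0,0,0,0,0,0,0,0,0,0]}}

```text
time: 10.55
tool_pos: [0.4891, 0.085, 0.2842]
tool_rot: [[0.357, -0.001, 0.934], [-0.934, -0.0, 0.357], [-0.0, -1.0, -0.001]]
ft_force: [0.1, -0.3, -0.8]
gripper_width: -0.0002
```

```bash
cat > l2.py <<'E'
from cell import bot,cams
import cv2,numpy as np,sys
s=bot.sense();c=cams.camera("scene");t=cams.camera("top")
yaw=.358;X=np.array([np.cos(yaw),np.sin(yaw)]);Y=np.array([-X[1],X[0]]);p=s["tool_pos"];r=p[:2]-[.5527,-.0839]
print(s["time"],p.round(4),"box",(r@X).round(4),(r@Y).round(4),"tip z",p[2]+.025,s["ft_force"].round(2))
f=lambda i,x,y:cv2.resize(i[y:y+200,x:x+150],None,fx=2.6,fy=2.6,interpolation=cv2.INTER_CUBIC)
cv2.imwrite(sys.argv[1],np.hstack([f(c["color"],230,120),f(t["color"],245,130)]))
E
python3 l2.py pics/q1.png
```

```text
10.55 [0.4891 0.085  0.2842] box -0.0004 0.1805 tip z 0.30916181139697024 [ 0.14 -0.33 -0.75]
```

View pics/q1.png

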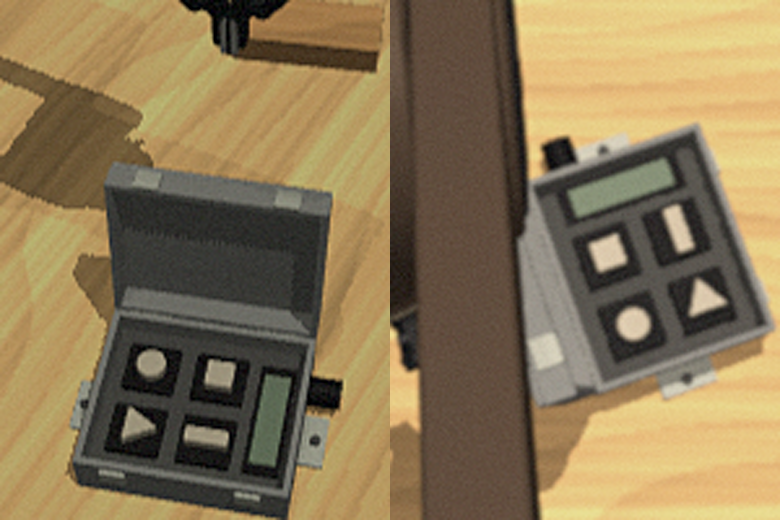

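The keys are all up and the cover is unmoved; the fingertips (230,50 in the left half) are behind it. I go down, then push.

Call:
{"op": "step_arm", "data": {"commands": [0,0,-40,0,0,0,0,0,-40,0,0,0,0,0,-38,0,0,0,0,0,0,0,0,0,0,0,0,0,0,0]}}

```text
time: 11.15
tool_pos: [0.4894, 0.0836, 0.167]
tool_rot: [[0.354, -0.001, 0.935], [-0.935, -0.0, 0.354], [-0.0, -1.0, -0.001]]
ft_force: [0.5, -0.5, 1.2]
gripper_width: 0.0006
```

Call:
{"op": "step_arm", "data": {"commands": [3.5,-9.4,0,0,0,0,3.5,-9.4,0,0,0,0,3.5,-9.4,0,0,0,0,3.5,-9.4,0,0,0,0,0,0,0,0,0,0]}}

```text
time: 11.65
tool_pos: [0.5041, 0.0455, 0.1669]
tool_rot: [[0.353, 0.001, 0.935], [-0.935, -0.0, 0.353], [0.0, -1.0, 0.001]]
ft_force: [-0.3, 0.1, -0.0]
gripper_width: -0.0002
```

```bash
python3 l2.py pics/q2.png
```

```text
11.65 [0.5041 0.0455 0.1669] box -0.0002 0.1382 tip z 0.19192951995469518 [-0.32  0.05 -0.04]
```

View pics/q2.png

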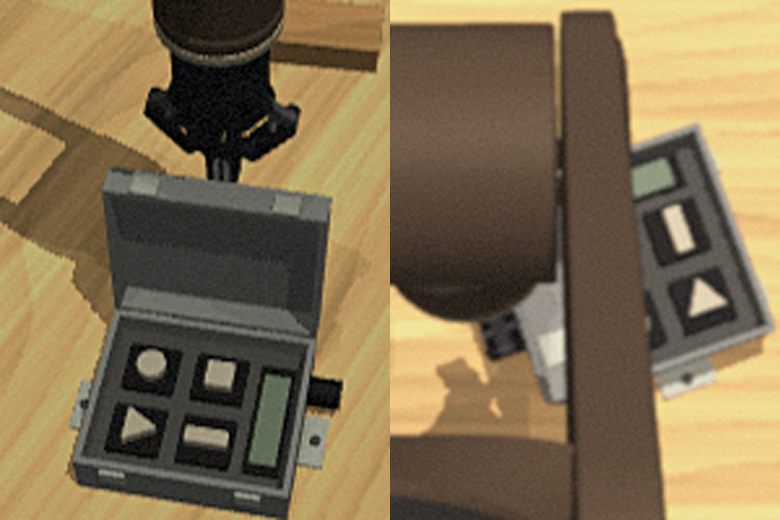

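The fingers are just behind the cover's free edge (220,175 left half), with the knuckles above it. I lower a little and push.

Call:
{"op": "step_arm", "data": {"commands": [0,0,-8,0,0,0,3.5,-9.4,0,0,0,0,3.5,-9.4,0,0,0,0,0,0,0,0,0,0]}}

```text
time: 12.15
tool_pos: [0.5108, 0.0269, 0.1584]
tool_rot: [[0.354, -0.0, 0.935], [-0.935, -0.0, 0.354], [0.0, -1.0, -0.0]]
ft_force: [-0.4, -0.3, -0.9]
gripper_width: 0.0002
```

Call:
{"op": "step_arm", "data": {"commands": [3.5,-9.4,0,0,0,0,3.5,-9.4,0,0,0,0,0,0,0,0,0,0]}}

```text
time: 12.45
tool_pos: [0.518, 0.0079, 0.1586]
tool_rot: [[0.354, 0.001, 0.935], [-0.935, -0.0, 0.354], [0.001, -1.0, 0.0]]
ft_force: [0.6, 0.5, 0.1]
gripper_width: -0.0001
```

```bash
python3 l2.py pics/q3.png
```

```text
12.45 [0.518  0.0079 0.1586] box -0.0003 0.0982 tip z 0.18359738557891303 [0.59 0.49 0.1 ]
```

View pics/q3.png

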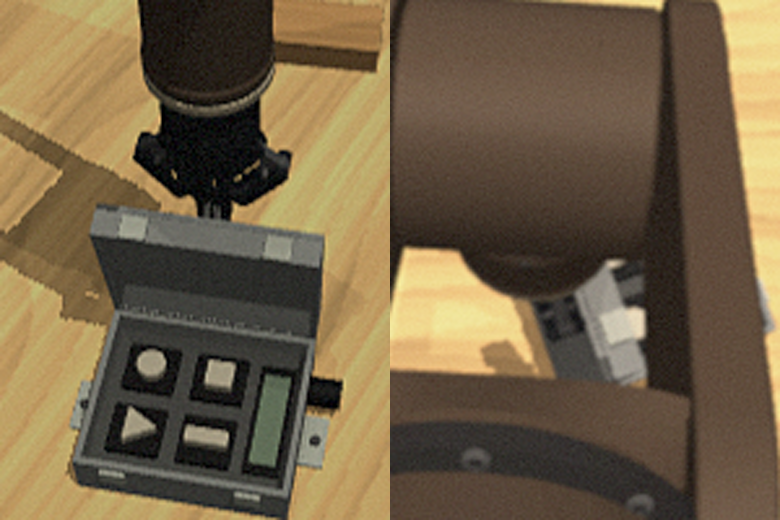

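The cover is being pushed past upright. I follow the arc.

Call:
{"op": "step_arm", "data": {"commands": [3.7,-10,0,0,0,0,3.7,-10,-1,0,0,0,3.7,-10,-2,0,0,0,3.7,-10,-2,0,0,0,3.7,-10,-2,0,0,0]}}

```text
time: 13.05
tool_pos: [0.5361, -0.0418, 0.1512]
tool_rot: [[0.354, -0.0, 0.935], [-0.935, 0.0, 0.354], [-0.0, -1.0, -0.0]]
ft_force: [0.1, 1.9, 0.5]
gripper_width: -0.0
```

Call:
{"op": "step_arm", "data": {"commands": [2.4,-6.4,-3,0,0,0,2.4,-6.4,-3,0,0,0,2.4,-6.4,-4,0,0,0,2.4,-6.4,-4,0,0,0,2.4,-6.4,-5,0,0,0]}}

```text
time: 13.55
tool_pos: [0.5482, -0.0733, 0.1322]
tool_rot: [[0.355, 0.0, 0.935], [-0.935, -0.0, 0.355], [0.0, -1.0, 0.0]]
ft_force: [-0.5, 0.2, 2.2]
gripper_width: -0.0
```

```bash
python3 l2.py pics/q4.png
```

```text
13.55 [ 0.5482 -0.0733  0.1322] box -0.0005 0.0115 tip z 0.15722588695980055 [-0.5   0.23  2.23]
```

View pics/q4.png

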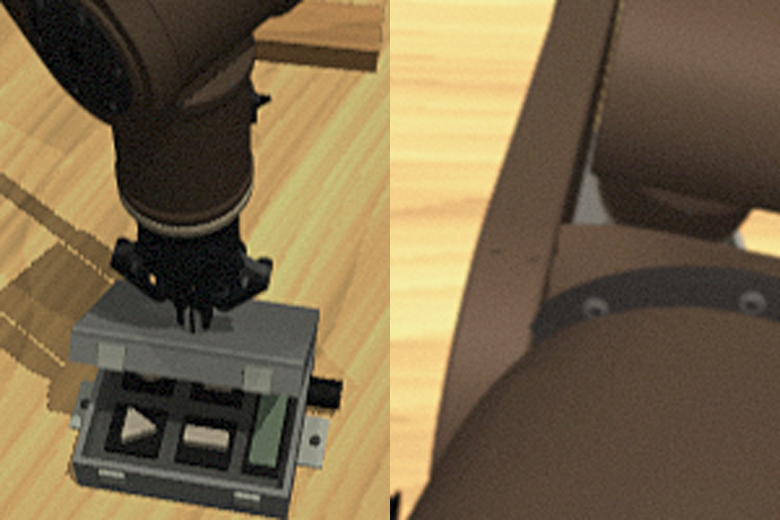

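The cover is about 0.7 rad open, with the fingertips on its outer face (190,330). I keep following.

Call:
{"op": "step_arm", "data": {"commands": [2.2,-6,-5,0,0,0,2.2,-6,-5,0,0,0,2.2,-6,-6,0,0,0,2.2,-6,-6,0,0,0,2,-5,-6,0,0,0]}}

```text
time: 14.15
tool_pos: [0.5588, -0.1024, 0.1039]
tool_rot: [[0.355, -0.0, 0.935], [-0.935, 0.0, 0.355], [-0.0, -1.0, -0.0]]
ft_force: [-1.0, 1.7, 1.0]
gripper_width: -0.0001
```

Call:
{"op": "step_arm", "data": {"commands": [1.4,-4,-6,0,0,0,1.2,-3,-6,0,0,0,1,-3,-6,0,0,0,1,-2,-6,0,0,0,0.5,-2,-6,0,0,0]}}

```text
time: 14.65
tool_pos: [0.564, -0.116, 0.0741]
tool_rot: [[0.355, 0.0, 0.935], [-0.935, -0.0, 0.355], [0.0, -1.0, 0.0]]
ft_force: [0.9, 0.7, 0.7]
gripper_width: 0.0002
```

```bash
python3 l2.py pics/q5.png
```

```text
14.65 [ 0.564  -0.116   0.0741] box -0.0007 -0.034 tip z 0.09908836404681304 [0.86 0.66 0.65]
```

View pics/q5.png

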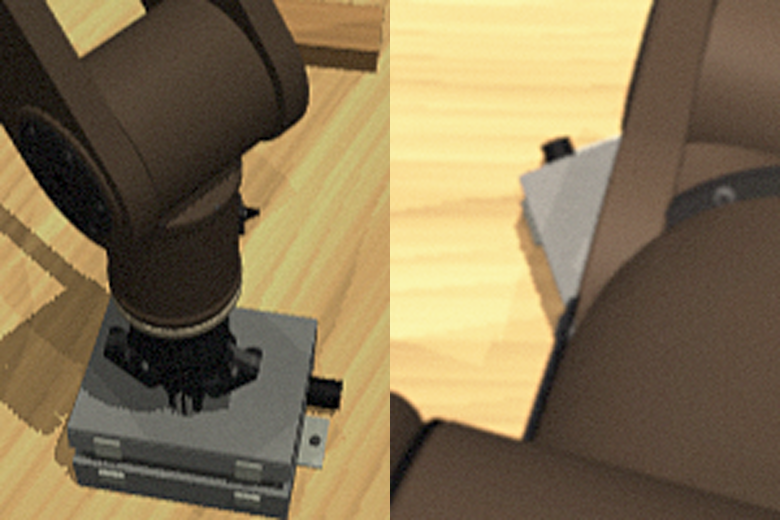

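The cover is nearly shut, with a small gap along the front (180,475). I press down in small steps with force feedback.

Call:
{"op": "step_arm", "data": {"commands": [0.5,-2,-5,0,0,0,0.5,-1,-4,0,0,0,0,0,-4,0,0,0,0,0,-3,0,0,0,0,0,0,0,0,0]}}

```text
time: 15.25
tool_pos: [0.5644, -0.1187, 0.058]
tool_rot: [[0.355, -0.001, 0.935], [-0.935, 0.0, 0.355], [-0.0, -1.0, -0.001]]
ft_force: [0.7, 0.2, 0.9]
gripper_width: 0.0
```

Call:
{"op": "step_arm", "data": {"commands": [0,0,-2,0,0,0,0,0,0,0,0,0]}}

```text
time: 15.45
tool_pos: [0.5647, -0.1187, 0.0564]
tool_rot: [[0.355, -0.0, 0.935], [-0.935, 0.0, 0.355], [-0.0, -1.0, -0.0]]
ft_force: [0.1, 0.5, -0.5]
gripper_width: -0.0
```

Call:
{"op": "step_arm", "data": {"commands": [0,0,-2,0,0,0,0,0,0,0,0,0]}}

```text
time: 15.65
tool_pos: [0.5649, -0.1188, 0.0553]
tool_rot: [[0.355, 0.001, 0.935], [-0.935, -0.0, 0.355], [0.0, -1.0, 0.0]]
ft_force: [-3.6, 1.2, 13.4]
gripper_width: -0.0001
```

Call:
{"op": "step_arm", "data": {"commands": [0,0,-1,0,0,0,0,0,0,0,0,0]}}

```text
time: 15.85
tool_pos: [0.565, -0.1188, 0.0551]
tool_rot: [[0.355, 0.001, 0.935], [-0.935, -0.0, 0.355], [0.001, -1.0, 0.001]]
ft_force: [-8.4, 1.7, 30.9]
gripper_width: 0.0001
```

```bash
python3 l2.py pics/q6.png
```

```text
15.85 [ 0.565  -0.1188  0.0551] box -0.0007 -0.037 tip z 0.08014900620104246 [-8.36  1.7  30.86]
```

View pics/q6.png

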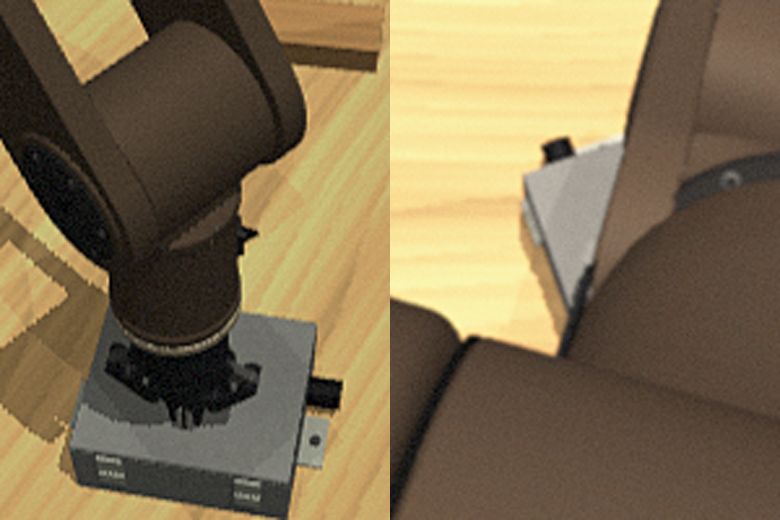

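The cover is shut at tip z 0.080 with 31 N against the stop, and no front gap is left. I lift clear and look again.

Call:
{"op": "step_arm", "data": {"commands": [0,0,20,0,0,0,0,0,45,0,0,0,0,0,50,0,0,0,0,0,50,0,0,0,0,0,50,0,0,0]}}

```text
time: 16.45
tool_pos: [0.5643, -0.1186, 0.2707]
tool_rot: [[0.355, 0.0, 0.935], [-0.935, 0.0, 0.355], [-0.0, -1.0, 0.0]]
ft_force: [1.7, -0.5, -1.1]
gripper_width: 0.0001
```

Call:
{"op": "step_arm", "data": {"commands": [-40,-20,0,0,0,0,-40,-40,0,0,0,0,0,-45,0,0,0,0,0,-45,0,0,0,0,0,-45,0,0,0,0]}}

```text
time: 16.95
tool_pos: [0.4889, -0.3108, 0.2689]
tool_rot: [[0.355, 0.001, 0.935], [-0.935, -0.0, 0.355], [0.001, -1.0, 0.001]]
ft_force: [1.6, 0.8, -0.3]
gripper_width: 0.0003
```

Call:
{"op": "step_arm", "data": {"commands": [0,-45,0,0,0,0,0,-45,0,0,0,0,0,0,0,0,0,0,0,0,0,0,0,0]}}

```text
time: 17.35
tool_pos: [0.4889, -0.3998, 0.2679]
tool_rot: [[0.353, -0.001, 0.936], [-0.936, 0.001, 0.353], [-0.001, -1.0, -0.0]]
ft_force: [-0.9, 0.4, -1.0]
gripper_width: -0.0003
```

```bash
python3 - <<'E'
from cell import bot,cams
import cv2,numpy as np,pickle
from h import *
d0=pickle.load(open("c0.pkl","rb"))
c={n:cams.camera(n) for n in("scene","top")}
s=bot.sense();print(s["time"],s["tool_pos"],s["ft_force"])
cv2.imwrite("pics/fs.png",c["scene"]["color"]);cv2.imwrite("pics/ft.png",c["top"]["color"])
yaw=.358;X=np.array([np.cos(yaw),np.sin(yaw)]);Y=np.array([-X[1],X[0]])
for n in c:
    k=c[n];v,u=np.mgrid[0:480,0:640];d=k["depth"];P=k["pose"]
    q=np.stack([(u-k["cx"])/k["fx"]*d,-(v-k["cy"])/k["fy"]*d,-d],-1)@P[:3,:3].T+P[:3,3]
    r=q[...,:2]-[.5527,-.0839];bx,by=r@X,r@Y
    for lo in(-75,-40,0,40):
        m=(abs(bx)<.085)&(by*1000>lo)&(by*1000<lo+30)&(d>0);z=q[...,2][m];print(n,lo,m.sum(),np.median(z).round(4) if m.any() else 0)
    D=cv2.absdiff(k["color"],d0[n]["color"]).max(2);cv2.imwrite(f"pics/diff_{n}.png",D)
E
```

```text
17.45 [ 0.4892402  -0.39823505  0.26834459] [-0.31942002  0.89534204  0.22196665]
scene -75 947 0.0804
scene -40 897 0.0804
scene 0 842 0.0805
scene 40 801 0.0805
top -75 1091 0.0811
top -40 1098 0.0811
top 0 1111 0.0811
top 40 1118 0.081
```

View pics/fs.png

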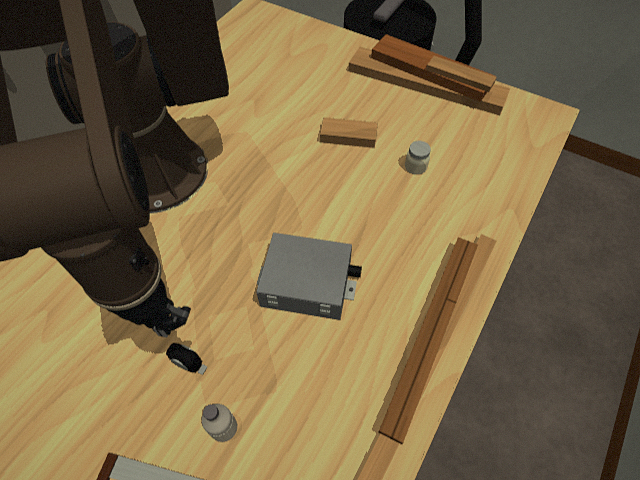

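View pics/ft.png

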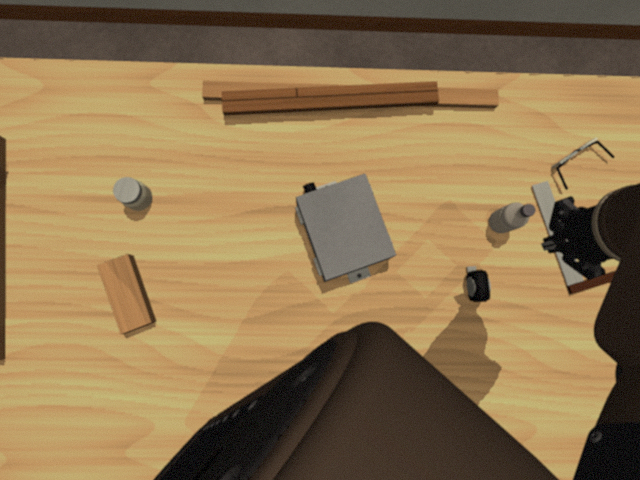

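The cover lies flat and shut in both views (scene 305,275; top 345,228). The tape, glue, jar and offcut are at their starting pixels. I hand in.

```bash
python3 -c "
from cell import bot
print(bot.job_done())"
```

```text
the job is handed in; nothing more can be done
None
```

I pressed the square, oblong and round keys in that order, then pushed the cover over by its outer face and pressed it shut. I handed the job in at about 17.5 s of the 54 s allowed.

**Keys:** each of the three went down to its hard stop, at 21–27 N on the wrist sensor. I lifted clear after each press, and pictures showed the keys back up. The arm never went down over the triangular key.

**Cover:** the last press met the stop at 31 N. Afterwards depth read the cover's top level, 80.4–80.5 mm in the scene view and about 81 mm in the top view, against 80 mm expected. No front gap was visible.

**Other things on the bench:** by eye, the offcut, glue, tape and jar are where they started in both views. The arm was clear of everything when I handed in.

**One disagreement:** the real tips of the shut fingers sit about 25 mm above the reported TCP. I first saw this in the depth image, when there was no contact at the expected height. The keys' and cover's stops then agreed with it, and I corrected for it by force and pictures.

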